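Hang the socket caddy on the spring-balanced arm

ROBOT

A 6-joint arm with a two-finger parallel gripper is mounted at the origin on a cart in front of the work surface, level with it; the furniture and walls round the work are solid. World frame = base frame: x ahead of the robot, y to its left, z up, the work surface at z = 0. Lengths are in m, angles in degrees, forces in N, time in s.
With the tool pointing down it reaches from about 0.25 to 0.8 m from the base axis. Payload 3.9 kg.
Tool frame: the origin (TCP) lies on the centre line of the jaws, within the pads' length; the fingertips stand 25 mm ahead of it and the grasp point (between the pads) lies 6 mm ahead of it (arm.nose_length is the distance from the TCP to the fingertips, in m); z points along the fingers, y is the line along which they close (so a half turn about z gives the same grasp; the last joint's range is limited). The gripper opens to 85 mm and grips with 20 to 120 N. Pads are 22 mm wide; open, the fingers measure 114 mm over their backs; the gripper's body (76 mm by 85 mm) begins 54 mm behind the grasp point. The pads swing forward as they close: fully open they stand 13 mm farther back than shut.
Start: joints at [-63.77, 14.897, -7.913, 67.191, 0, 90], TCP at [0.232, -0.471, 0.22] pointing down, gripper open.
Joint ranges: [-159.42, 159.42], [-47.68, 98.78], [-73.54, 78.23], [-108.79, 121.32], [-90, 84.71], [-180, 180]. Speed limits (degrees/s): [147.25, 147.25, 180, 180, 180, 180].

INTERFACE

Orientations are given as [roll, pitch, yaw] about the fixed x, y, z axes, in that order (R = Rz(yaw) Ry(pitch) Rx(roll)).
In Python, from plant import arm gives the robot as it stands.
- The arm moves only by the tool play_rows, never from a script. Its argument "plan" is a list of rows, each a list of 7 numbers: the turn, a rotation vector about the tool's x, y, z in rad, then the shift along the tool's x, y, z in mm, then the finger opening in mm, from 0 to 85.4. A call has 1 to 12 rows; each row is the pose to reach, as a shift and turn from the pose commanded when the call began, along the tool's axes at that moment; what a row does not reach only later rows make up. A row lasts 1/8 s, in which the tool goes at most 62.5 mm and 10.7 degrees, less where a joint would pass 70% of its speed; a pose out of reach is approached as far as the arm can. A call with a gripper value outside its range is refused whole. The fingers move at their own pace and stop on an object; the grip force is fixed at half the most. Time passes only in rows, so rows that repeat a pose let the fingers close. It gives the time, the measured TCP pose, the force, the opening and the grip force at its end, in the units of the state.
- arm.get_state(): the state, without advancing time (a new reading comes with each control period).
- arm.get_image(name): name is "side" or "top" or "wrist"; returns the picture (400x640x3 uint8, red, green, blue); there is no depth.
- arm.calibration(name): a dict with "camera_matrix" (3x3 intrinsics, pixels), "camera_from_world" (4x4, takes a point from world to camera coordinates); the wrist camera has in their place "mount" (4x4, takes a point from camera to tool coordinates, whose origin is the TCP and whose axes are the flange's). Camera axes: x right, y down, z forward; pixel columns grow to the right and rows downward; lengths in m; the calibration is good to about 2 mm. A picture is of the moment at which its call begins: read the wrist's pose just before it. calibration takes no time and is no camera call.
- arm.finish_job(): hands the job in; it is judged then, once.
The state is a dict: "time_s": time; "qpos": joint angles; "joint_velocities": joint speeds; "effort": joint torques, N m; "tcp_pos": TCP position; "tcp_rot": TCP orientation; "ft_force": force on the tool from outside, world axes, zero at the start; "wrist_torque": the same for the moment, N m; "grip_width": finger opening in m; "finger_force": force on a finger pad.
Only numpy, scipy, OpenCV 4.12 (cv2) and the standard library are available. Lean on these libraries where they do the work, as an engineer would, in place of code of your own. Each camera call takes 0.05 s, during which the arm holds its last target. There are 200 camera calls.

TASK

Take the blue socket caddy by its aluminium tab out of the slanted dock and hang it by its eye on the steel rod of the orange spring-balanced arm, between the collar and the upturned end. The arm sinks under the weight: let it down slowly, still holding on, until the arm carries the whole caddy and has settled, and only then let go, so that the arm never drops or springs up. Leave the two thread spools and the tape measure where they are.

Things in the scene. Friction and masses are not known exactly. Their poses are not given: they have to be found in the camera images.
- caddy_tab (a point): Grip point mid-tab of the loose caddy, 136 mm above its underside. Caddy 150 mm tall, 0.38-0.54 kg: blue block 78 (y) x 30 (x) x 46 (z) mm, above it a flat aluminium plate 10 mm thick (x), its solid tab 98-150 mm up, 72-88 mm wide (y): grip across x. Own axes: z from block to tab. Starts leaning 27 deg, top to the robot, block 35 mm deep in the dock (1.5 mm play): draw out along z.
- caddy_eye (a point): Top of the caddy's eye, mid-thickness, 40 mm below caddy_tab along the caddy's z, same axes. The eye is a window through the plate along x, 44 mm wide, from the block's top 50 mm up to this point; its inverted-V roof (26 deg sides) centres on the rod. Hung, this point rests on the rod's top. The caddy is alike front and back and may hang either way round.
- dock: Fixed grey dock with a pocket for the caddy's block, on a dark plate 90 x 110 mm. Origin on the bench; pocket floor centre 30 mm above it. The pocket leans 27 deg from vertical towards the dock's -x, the robot's side; its walls reach 35 mm up from its floor along the slope.
- balancer: Fixed stand of the spring-balanced arm: dark round foot 110 mm across, steel post, hinge 170 mm above the bench on the post's axis. Origin at the foot's centre on the bench, z up; the orange arm points along the stand's -x, roughly to the robot.
- hook_saddle (a point): Hanging place: top of the 10 mm steel rod ending the orange arm, 180 mm from the hinge; moves with the arm (z about 0.214 empty, 0.17 loaded). A dark collar (22 mm across) bounds it 22 mm towards the hinge, an upturned end 20 mm towards the tip; that rises 15 mm over the rod's top and ends 35 mm from here. At joint 0 the point's x is level along the stand's x.
- balancer_arm (a joint): Angle the arm has sunk, rad: 0 empty (rod rises 0.22 rad towards its tip), growing as the tip sinks; 0.22 is level. Spring 4 N m/rad, i.e. it lifts about 22 N per rad at the saddle; under the caddy's whole weight it settles at 0.16 to 0.24. Stop at 0.36.
- spool_0: Cream thread spool, 41 mm across, 52 mm tall, standing on the bench; origin at its underside. Bystander.
- spool_1: Black thread spool, 41 mm across, 52 mm tall, standing on the bench; origin at its underside. Bystander.
- tape_measure: Black and lime tape measure 55 x 82 x 66 mm standing on the bench; origin at its underside. Bystander.

How it is judged (in metres and radians):
On the way, in this order (a step that is already met when the one before it is completed fails the run):
1. the caddy's eye is on the rod between collar and upturned end, the arm has sunk under its weight (more than 0.14 rad) and stands still, while the fingers still hold the caddy (value of joint balancer_arm above 0.14 rad and distance between caddy_eye and hook_saddle below 0.028 m and contact force between caddy and balancer above 2.5 N and velocity of joint balancer_arm between -0.06 and 0.06 rad/s and contact force between the fingers and caddy above 0.5 N), for 0.2 s.
2. the fingers have let go and the caddy hangs on the arm at rest (value of joint balancer_arm above 0.14 rad and distance between caddy_eye and hook_saddle below 0.028 m and contact force between caddy and balancer above 2.5 N and velocity of joint balancer_arm between -0.06 and 0.06 rad/s and contact force between the fingers and caddy below 0.05 N), for 0.3 s.
At the end, for the whole second after the job is handed in: The caddy hangs freely by its eye on the rod, between collar and upturned end (top of the eye within 28 mm of the saddle point), upright within 0.3 rad, at rest (under 0.03 m/s), borne by the arm, which has sunk more than 0.14 rad and is still (under 0.06 rad/s); nothing holds the caddy (all of step 2 and angle between caddy_eye's own z axis and vertical below 0.3 rad and linear speed of caddy below 0.03 m/s); the robot touches nothing.
It fails at once if the arm drops or springs (hinge faster than 0.6 rad/s) (velocity of joint balancer_arm above 0.6 rad/s or velocity of joint balancer_arm below -0.6 rad/s).
It fails at once if a bystander (spool_0) is moved more than 30 mm (distance of spool_0 from where it was at the start of the episode above 0.03 m).
It fails at once if a bystander (spool_1) is moved more than 30 mm (distance of spool_1 from where it was at the start of the episode above 0.03 m).
It fails at once if a bystander (tape_measure) is moved more than 30 mm (distance of tape_measure from where it was at the start of the episode above 0.03 m).
It also fails if it takes over 54 s, if anything falls off the work surface, if the arm or the gripper's body presses on something with over 40 N, if the wrist force passes 120 N, or if a joint passes its speed limit or range.

## Working session

There is one attempt and no reset: what is moved stays moved. The work goes in short steps, Python scripts to look and compute and a tool call to move; the robot and the scene stay as the last step left them, time stands still between calls to the robot, and variables do not carry over. Pictures are saved under pics/ and viewed, at most 13 in all, crops included, and the job is handed in when it is done.

Besides the shell and the picture viewer there is one more tool, called after ">>>" by a JSON object that holds its "op" and its "data", one argument or row to a line. play_rows: Moves the arm, as the interface text tells. Its arguments: {"type":"object","properties":{"plan":{"type":"array","items":{"type":"array","items":{"type":"number"}}}},"required":["plan"]}

```bash
mkdir -p pics; ls; python3 - <<'E'
from plant import arm
import cv2,numpy as np
np.set_printoptions(precision=4,suppress=True)
for n in ("side","top"):
    cv2.imwrite(f"pics/{n}0.png",arm.get_image(n)[:,:,::-1])
    c=arm.calibration(n);print(n,c["camera_matrix"],c["camera_from_world"])
print(arm.calibration("wrist"),arm.get_state(),arm.nose_length)
E
```

```text
pics
side [[397.48     0.     313.4461]
 [  0.     397.48   204.6771]
 [  0.       0.       1.    ]] [[ 0.9738 -0.2264  0.0221 -0.6685]
 [-0.1115 -0.5597 -0.8212  0.1152]
 [ 0.1983  0.7972 -0.5703  0.9238]
 [ 0.      0.      0.      1.    ]]
top [[456.9542   0.     312.6284]
 [  0.     456.9542 202.0182]
 [  0.       0.       1.    ]] [[-0.0017 -1.     -0.0088 -0.1373]
 [-0.9821  0.0034 -0.1883  0.6533]
 [ 0.1883  0.0083 -0.9821  1.1109]
 [ 0.      0.      0.      1.    ]]
{'camera_matrix': array([[342.1765,   0.    , 319.2733],
       [  0.    , 342.1765, 207.7196],
       [  0.    ,   0.    ,   1.    ]]), 'mount': array([[ 0.0004, -0.9526, -0.3042,  0.0782],
       [ 1.    ,  0.0005, -0.0002, -0.0002],
       [ 0.0004, -0.3042,  0.9526, -0.1546],
       [ 0.    ,  0.    ,  0.    ,  1.    ]])} {'time_s': 0.1, 'qpos': array([-63.7704,  14.9312,  -7.9784,  67.1911,   0.0009,  89.9979]), 'joint_velocities': array([ 0.0219, -0.0062,  0.1915,  0.1629, -0.0743, -0.0365]), 'effort': array([  0.0001, -40.6509,  25.4527,   0.0101,   0.0001,  -0.    ]), 'tcp_pos': array([ 0.2318, -0.4704,  0.2192]), 'tcp_rot': array([-179.8993,   -0.0009,   26.2318]), 'ft_force': array([-0.1799, -0.0254, -0.3093]), 'wrist_torque': array([-0.0067, -0.0202, -0.0192]), 'finger_force': 0.0, 'grip_width': 0.08593278705317887} 0.025
```

View pics/side0.png

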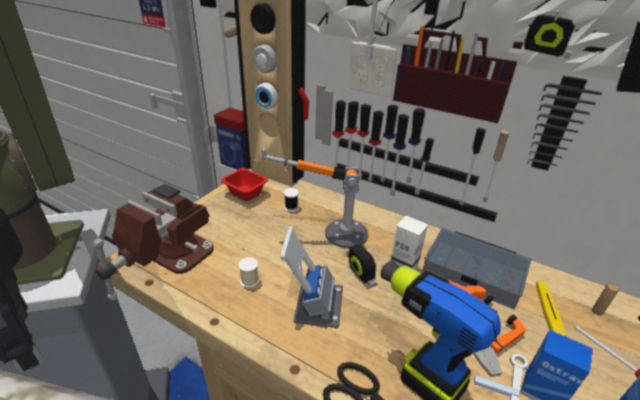

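View pics/top0.png

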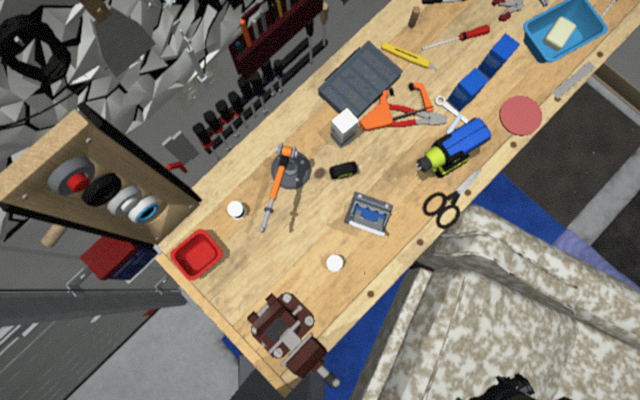

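The side view shows the caddy tab near (292,240), the dock near (318,300), the balancer foot near (347,234) and the rod tip near (264,154). In the top view they are: dock near (370,213), foot (291,168), rod (266,222). I'll enlarge both for measuring.

```bash
python3 - <<'E'
import cv2,numpy as np
a=cv2.imread("pics/side0.png")[140:330,235:385]; b=cv2.imread("pics/top0.png")[135:275,225:400]
def up(i,x0,y0,s=4):
    o=cv2.resize(i,None,fx=s,fy=s,interpolation=cv2.INTER_CUBIC)
    for k in range(0,i.shape[1],25): cv2.line(o,(k*s,0),(k*s,6),(0,0,255),1);cv2.putText(o,str(x0+k),(k*s,16),0,.35,(0,0,255))
    for k in range(0,i.shape[0],25): cv2.line(o,(0,k*s),(6,k*s),(0,0,255),1);cv2.putText(o,str(y0+k),(8,k*s+4),0,.35,(0,0,255))
    return o
cv2.imwrite("pics/sc.png",up(a,235,140,3));cv2.imwrite("pics/tc.png",up(b,225,135))
E
```

```text
(no output)
```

View pics/sc.png

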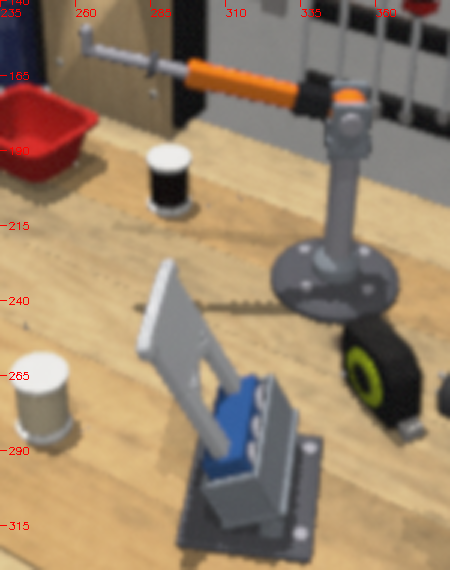

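View pics/tc.png

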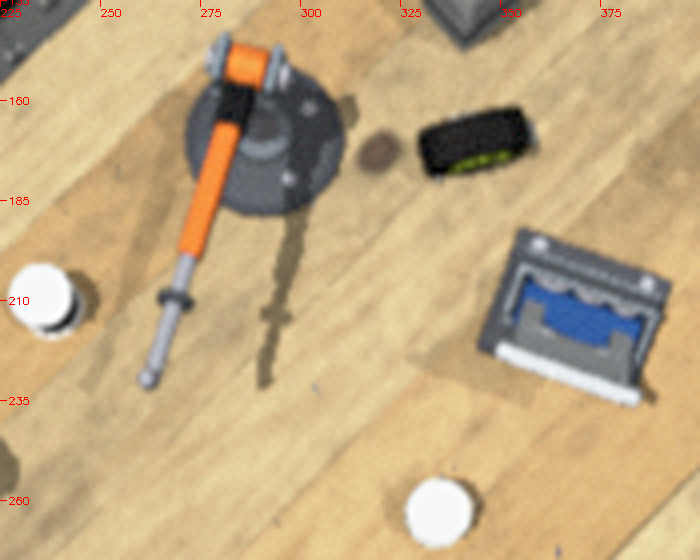

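Side crop: tab top face runs from about (146,350) to (168,263), the rod tip is at (86,32) and the collar at (151,64). Top crop: tab top face runs from (498,350) to (637,398), the tip is at (148,377), the collar at (176,299) and the foot centre at (265,140).

```bash
cat > h.py <<'E'
import numpy as np
from scipy.optimize import least_squares
from scipy.spatial.transform import Rotation as R
from plant import arm
np.set_printoptions(precision=4,suppress=True)
def proj(n,P):
    c=arm.calibration(n);P=np.atleast_2d(P);T=c["camera_from_world"]
    q=(P@T[:3,:3].T+T[:3,3])@c["camera_matrix"].T;return q[:,:2]/q[:,2:]
def wproj(P,pos,rot):
    c=arm.calibration("wrist");M=c["mount"]
    t=R.from_euler("xyz",rot,degrees=True).inv().apply(np.atleast_2d(P)-pos)
    q=((t-M[:3,3])@M[:3,:3])@c["camera_matrix"].T;return q[:,:2]/q[:,2:]
S=lambda x,y:(235+x/3,140+y/3)
T=lambda x,y:(225+x/4,135+y/4)
E
python3 - <<'E'
from h import *
def caddyW(p,loc): # dock x,y,yaw
    P=R.from_euler("y",-27,degrees=True).apply(loc)+[0,0,.03]
    return R.from_euler("z",p[2]).apply(P)+[p[0],p[1],0]
def f(p):
    h=p[3]/2
    P=caddyW(p,np.array([[0,h,.15],[0,-h,.15]]))
    D=R.from_euler("z",p[2]).apply([[.045,.055,.004],[.045,-.055,.004]])+[p[0],p[1],0]
    return np.r_[(proj("top",P)-[T(498,350),T(637,398)]).ravel(),(proj("side",P)-[S(168,263),S(146,350)]).ravel(),
     0.5*(proj("top",D)-[T(520,230),T(668,285)]).ravel()]
r=least_squares(f,[.3,-.2,0,.08]);print("dock",r.x,r.fun);p=r.x
print("tab",caddyW(p,[[0,0,.136]]))
def hook(p,d,z=0,j=0): # d along arm from hinge
    a=.22-j
    # saddle z .214 at 180 => centerline offset
    loc=np.array([-d*np.cos(a)-z*0,0,.17+d*np.sin(a)+z])
    return R.from_euler("z",p[2]).apply(loc)+[p[0],p[1],0]
def g(p):
    return np.r_[(proj("top",[hook(p,.202),hook(p,.207,.017) if 0 else hook(p,.2125,.012),[p[0],p[1],.006]])-[T(176,299) if 0 else T(148,377)]*0+0).ravel()] if 0 else np.r_[
     (proj("top",hook(p,.158))-T(176,299)).ravel(),(proj("top",hook(p,.208,.016))-T(148,377)).ravel(),
     (proj("top",[p[0],p[1],.008])-T(265,140)).ravel(),
     (proj("side",hook(p,.158))-S(151,64)).ravel(),(proj("side",hook(p,.208,.016))-S(86,32)).ravel(),
     (proj("side",[p[0],p[1],.008])-S(335,278)).ravel()]
r=least_squares(g,[.4,.1,0]);print("bal",r.x,r.fun);q=r.x
for j in(0,.2):print("saddle",j,hook(q,.18,.005,j))
for n,(u,v),h in(("spool1",T(42,293),.052),("spool0",T(440,512),.052),("tape",T(475,140),.066)):
    print(n,least_squares(lambda s:(proj("top",[s[0],s[1],h])-(u,v)).ravel(),[.3,0]).x)
E
```

```text
dock [ 0.635  -0.2892 -0.3415  0.084 ] [ 0.6855 -0.0579  0.5284 -0.0636 -0.3829 -0.91   -0.6988 -0.6895 -0.1426
 -1.0944  0.7857 -1.3402]
tab [[ 0.5769 -0.2685  0.1512]]
bal [ 0.756  -0.0815 -0.2561] [ 0.027   0.6065 -0.3099  0.5062  0.3888 -1.3718 -0.1011  0.3833 -0.697
 -0.4198  0.9436 -0.2889]
saddle 0 [ 0.5861 -0.037   0.2143]
saddle 0.2 [ 0.5819 -0.0359  0.1786]
spool1 [0.6391 0.0604]
spool0 [ 0.4981 -0.195 ]
tape [ 0.7362 -0.2197]
```

```bash
cat >> h.py <<'E'
def tool(yaw,tilt=0): # tool axes: y=caddy x, z=-caddy z ; tilt deg as dock lean
    C=(R.from_euler("z",yaw)*R.from_euler("y",-tilt,degrees=True)).as_matrix()
    y=C[:,0];z=-C[:,2];return R.from_matrix(np.c_[np.cross(y,z),y,z])
def rel(pos,Rt,s=None):
    s=s or arm.get_state();R0=R.from_euler("xyz",s["tcp_rot"],degrees=True)
    return (R0.inv()*Rt).as_rotvec(),R0.inv().apply(np.asarray(pos)-s["tcp_pos"])*1000
TAB=np.array([.5769,-.2685,.1512]);YD=-.3415
ZC=-tool(YD,27).as_matrix()[:,2]
E
python3 -c "
from h import *
print(ZC,*rel(TAB+ZC*.106,tool(YD,27)))"
```

```text
[-0.4278  0.152   0.891 ] [-0.4491  0.181  -0.7571] [365.2734 -63.0659 -26.3749]
```

>>> {"op": "play_rows", "data": {
  "plan": [
    [-0.018,0.007,-0.03,15,-3,-1,60],
    [-0.058,0.023,-0.098,47,-8,-3,60],
    [-0.112,0.045,-0.189,91,-16,-7,60],
    [-0.17,0.069,-0.288,139,-24,-10,60],
    [-0.225,0.09,-0.379,183,-32,-13,60],
    [-0.283,0.114,-0.477,230,-40,-17,60],
    [-0.341,0.138,-0.575,278,-48,-20,60],
    [-0.395,0.159,-0.666,321,-55,-23,60],
    [-0.431,0.174,-0.727,351,-61,-25,60],
    [-0.449,0.181,-0.757,365,-63,-26,60],
    [-0.449,0.181,-0.757,365,-63,-26,60],
    [-0.449,0.181,-0.757,365,-63,-26,60]
  ]
}}

```text
time_s: 1.6
tcp_pos: [0.531, -0.2535, 0.2458]
tcp_rot: [153.0, 0.1, 70.4]
ft_force: [0.6, 0.3, 0.1]
grip_width: 0.06
finger_force: 0.0
```

```bash
python3 - <<'E'
from h import *
import cv2
s=arm.get_state();im=arm.get_image("wrist")[:,:,::-1].copy();cv2.imwrite("pics/w1.png",im)
print(s["tcp_pos"],s["tcp_rot"],*rel(TAB+ZC*.106,tool(YD,27),s),s["ft_force"])
C=(R.from_euler("z",YD)*R.from_euler("y",-27,degrees=True))
O=TAB-ZC*.136
P=C.apply([[0,.042,.15],[0,-.042,.15],[0,0,.136],[.045,.055,0],[.0,0,.096]])+O
print(wproj(P,s["tcp_pos"],s["tcp_rot"]))
E
```

```text
[ 0.531  -0.2535  0.2458] [152.9799   0.0768  70.3662] [ 0.0004  0.0017 -0.0004] [1.2186 0.0532 0.1638] [0.5963 0.3449 0.1213]
[[318.8338 149.6487]
 [318.9029 256.0516]
 [318.886  200.2155]
 [359.0148 118.8082]
 [318.924  187.6421]]
```

View pics/w1.png

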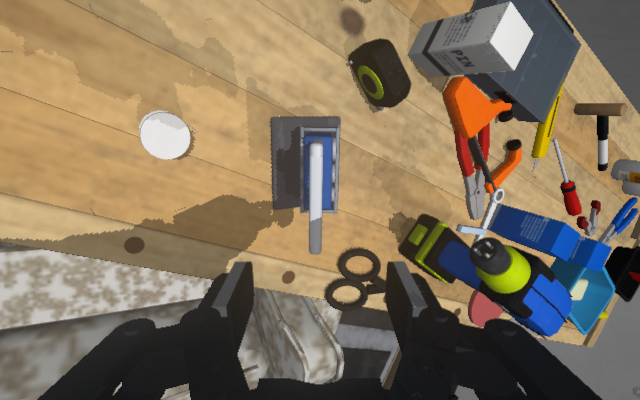

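The wrist view shows the tab's top face at u≈316, v 143–253, against a predicted 319, 150–256. So the tab sits about 4 mm in +x and 2 mm in −y of the tool axis. I'll descend with that correction and close.

>>> {"op": "play_rows", "data": {
  "plan": [
    [0,0,0,2,-1,8,60],
    [0,0,0,5,-2,28,60],
    [0,0,0,5,-2,52,60],
    [0,0,0,5,-2,74,60],
    [0,0,0,5,-2,90,60],
    [0,0,0,5,-2,98,60],
    [0,0,0,5,-2,98,40],
    [0,0,0,5,-2,98,20],
    [0,0,0,5,-2,98,4],
    [0,0,0,5,-2,98,4],
    [0,0,0,5,-2,98,4],
    [0,0,0,5,-2,98,4]
  ]
}}

```text
time_s: 3.15
tcp_pos: [0.5736, -0.2628, 0.1578]
tcp_rot: [152.9, 0.1, 70.4]
ft_force: [-1.0, -1.1, -0.3]
grip_width: 0.0038
finger_force: 0.0
```

The fingers closed to 3.8 mm without gripping anything. I'll look before moving.

```bash
python3 - <<'E'
from h import *
import cv2
w=arm.get_image("wrist")[:,:,::-1];t=arm.get_image("side")[:,:,::-1][170:330,230:390]
cv2.imwrite("pics/w2.png",np.hstack([cv2.resize(w[100:400,160:480],None,fx=1.25,fy=1.25),cv2.resize(t,(375,375),interpolation=2)]))
E
```

```text
(no output)
```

View pics/w2.png

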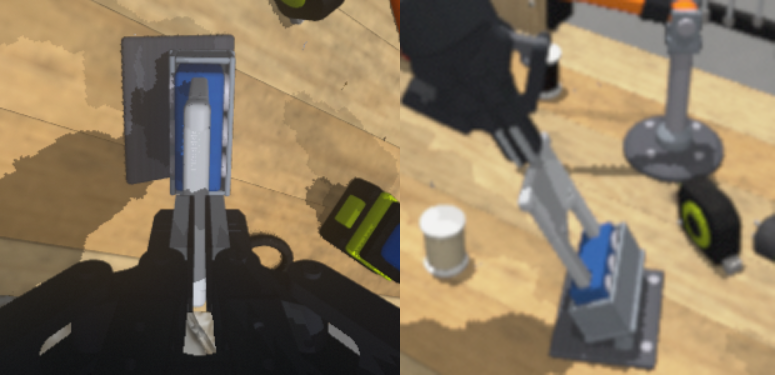

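```bash
python3 - <<'E'
from h import *
s=arm.get_state();A=R.from_euler("xyz",s["tcp_rot"],degrees=True)
P=A.apply([[0,0,0],[0,0,.025],[.011,0,.025],[-.011,0,.025]])+s["tcp_pos"]
C=(R.from_euler("z",YD)*R.from_euler("y",-27,degrees=True));O=TAB-ZC*.136
Q=C.apply([[0,.042,.15],[0,-.042,.15],[0,.042,.098],[0,-.042,.098]])+O
print((proj("side",np.r_[P,Q])-[230,170])*2.344+[400,0])
wv=wproj(np.r_[P,Q],s["tcp_pos"],s["tcp_rot"]);print((wv-[160,100])*1.25)
print(s["grip_width"],s["finger_force"])
E
```

```text
[[536.2466 168.1961]
 [550.5997 190.7299]
 [552.6566 181.8189]
 [548.4927 199.8575]
 [542.1443 133.0246]
 [524.2179 201.5297]
 [570.2447 178.5699]
 [555.6022 249.0808]]
[[198.2447 203.766 ]
 [198.3555 178.6397]
 [198.3471 155.9979]
 [198.3637 200.5178]
 [202.5415 116.5342]
 [201.9181 309.7799]
 [201.5971  87.6048]
 [201.2141 242.293 ]]
0.003890852451584061 0.0
```

The tab lies between and just beyond the fingertips, with its top face at crop v≈105–310. Both views put the real fingertips about 30 mm short of the stated nose length, so the fingers closed above the tab. I'll reopen, go 28 mm deeper and close.

>>> {"op": "play_rows", "data": {
  "plan": [
    [0,0,0,0,0,0,45],
    [0,0,0,0,0,0,45],
    [0,0,0,0,0,0,45],
    [0,0,0,0,0,0,45],
    [0,0,0,0,0,7,45],
    [0,0,0,0,0,17,45],
    [0,0,0,0,0,25,45],
    [0,0,0,0,0,28,45],
    [0,0,0,0,0,28,45]
  ]
}}

```text
time_s: 4.38
tcp_pos: [0.5855, -0.267, 0.1322]
tcp_rot: [153.0, 0.1, 70.4]
ft_force: [0.6, 0.5, 0.4]
grip_width: 0.0451
finger_force: 0.0
```

>>> {"op": "play_rows", "data": {
  "plan": [
    [0,0,0,0,0,0,25],
    [0,0,0,0,0,0,10],
    [0,0,0,0,0,0,4],
    [0,0,0,0,0,0,4],
    [0,0,0,0,0,0,4],
    [0,0,0,0,0,0,4]
  ]
}}

```text
time_s: 5.12
tcp_pos: [0.5855, -0.2671, 0.1332]
tcp_rot: [152.9, 0.1, 70.4]
ft_force: [-4.4, 1.5, 5.9]
grip_width: 0.0086
finger_force: 59.9
```

```bash
python3 - <<'E'
from h import *
import cv2
w=arm.get_image("wrist")[:,:,::-1];t=arm.get_image("side")[:,:,::-1][170:330,230:390]
cv2.imwrite("pics/w3.png",np.hstack([cv2.resize(w[100:400,160:480],None,fx=1.25,fy=1.25),cv2.resize(t,(375,375),interpolation=2)]))
E
```

```text
(no output)
```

View pics/w3.png

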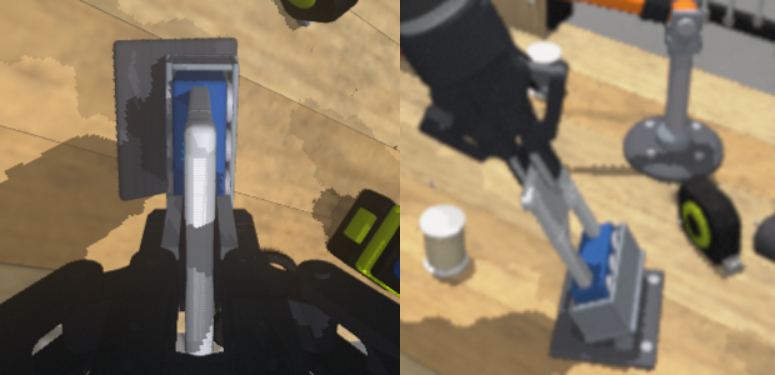

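The grip is good: 60 N, width 8.6 mm, and the tips overlap the tab by about 20 mm in both views, well above the window. I'll draw it out along the tool axis.

>>> {"op": "play_rows", "data": {
  "plan": [
    [0,0,0,0,0,-3,4],
    [0,0,0,0,0,-9,4],
    [0,0,0,0,0,-17,4],
    [0,0,0,0,0,-27,4],
    [0,0,0,0,0,-38,4],
    [0,0,0,0,0,-50,4],
    [0,0,0,0,0,-64,4],
    [0,0,0,0,0,-78,4],
    [0,0,0,0,0,-90,4],
    [0,0,0,0,0,-97,4],
    [0,0,0,0,0,-100,4],
    [0,0,0,0,0,-100,4]
  ]
}}

```text
time_s: 6.72
tcp_pos: [0.5427, -0.2518, 0.2218]
tcp_rot: [152.9, 0.1, 70.4]
ft_force: [-0.7, -0.2, -4.0]
grip_width: 0.0091
finger_force: 58.8
```

```bash
cat >> h.py <<'E'
SAD=np.array([.5861,-.037,.2143]);YB=-.2561;OUT=np.array([-np.cos(YB),-np.sin(YB),0])
EZ=.0205 # eye below TCP when upright
E
python3 -c "
from h import *
p=SAD+OUT*.1;p[2]=.248+EZ
print(p,*rel(p,tool(YB)))"
```

```text
[ 0.4894 -0.0117  0.2685] [ 0.4719  0.0214 -0.0836] [ 208.3018  -95.0168 -101.2655]
```

>>> {"op": "play_rows", "data": {
  "plan": [
    [0.014,0.001,-0.002,6,-3,-3,4],
    [0.057,0.003,-0.01,25,-11,-12,4],
    [0.113,0.005,-0.02,50,-23,-24,4],
    [0.175,0.008,-0.031,77,-35,-37,4],
    [0.236,0.011,-0.042,104,-47,-51,4],
    [0.297,0.013,-0.053,131,-60,-64,4],
    [0.359,0.016,-0.063,158,-72,-77,4],
    [0.411,0.019,-0.073,181,-83,-88,4],
    [0.448,0.02,-0.079,198,-90,-96,4],
    [0.467,0.021,-0.083,206,-94,-100,4],
    [0.472,0.021,-0.084,208,-95,-101,4],
    [0.472,0.021,-0.084,208,-95,-101,4]
  ]
}}

```text
time_s: 8.22
tcp_pos: [0.4895, -0.0124, 0.2682]
tcp_rot: [180.0, 0.0, 75.3]
ft_force: [-0.3, 0.2, -4.1]
grip_width: 0.0088
finger_force: 58.6
```

```bash
python3 - <<'E'
from h import *
import cv2
s=arm.get_state();print(s["tcp_pos"],s["tcp_rot"],s["grip_width"],s["ft_force"])
w=arm.get_image("wrist")[:,:,::-1];t=arm.get_image("side")[:,:,::-1][90:250,190:380]
cv2.imwrite("pics/w4.png",np.hstack([cv2.resize(w[60:360,120:500],(380,300)),cv2.resize(t,(420,354),interpolation=2)[:300]]))
p=s["tcp_pos"]-[0,0,EZ]
C=R.from_euler("z",YB);E=C.apply([[0,0,0],[0,.042,.054],[0,-.042,.054],[0,0,-.05],[0,.039,-.096],[0,-.039,-.096]])+p
tip=SAD+OUT*.0285+[0,0,.021]
k=420/190
Q=np.r_[E,[SAD],[tip],[SAD-OUT*.022]]
print((proj("side",Q)-[190,90])*k+[380,0]);print(wproj(Q,s["tcp_pos"],s["tcp_rot"])-[120,60])
E
```

```text
[ 0.4895 -0.0124  0.2682] [179.9725   0.0464  75.3252] 0.00877400666077482 [-0.3054  0.2305 -4.1128]
[[467.4271 116.2465]
 [470.5819  48.1558]
 [452.4139  82.8086]
 [472.2315 160.7634]
 [483.2895 180.7012]
 [468.9949 219.2211]
 [569.1116 149.2445]
 [539.9135 129.6019]
 [590.8423 149.9567]]
[[199.0502 186.0006]
 [199.0385 141.7093]
 [199.0027 322.8325]
 [199.0672 156.4653]
 [199.0888  90.6339]
 [199.0675 181.73  ]
 [352.4797 163.9983]
 [319.4442 176.421 ]
 [386.3331 164.0064]]
```

View pics/w4.png

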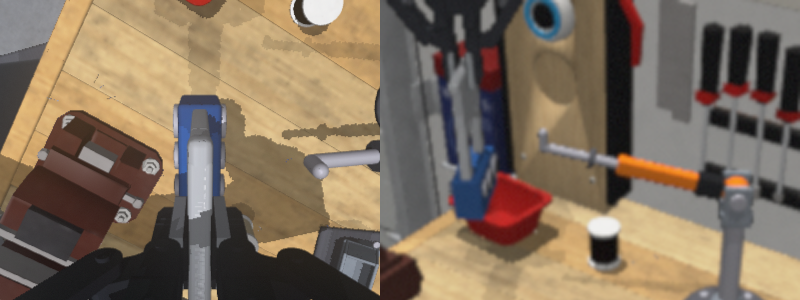

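The side view shows the hook tip at crop (543,135), and the wrist view shows the rod about 3 mm further towards tool +x than predicted. The caddy hangs straight in the grip, so I'll thread the eye over the rod.

>>> {"op": "play_rows", "data": {
  "plan": [
    [0,0,0,1,3,0,4],
    [0,0,0,2,10,0,4],
    [0,0,0,3,20,0,4],
    [0,0,0,3,31,0,4],
    [0,0,0,3,42,0,4],
    [0,0,0,3,53,1,4],
    [0,0,0,3,64,2,4],
    [0,0,0,3,75,3,4],
    [0,0,0,3,86,4,4],
    [0,0,0,3,94,5,4],
    [0,0,0,3,99,6,4],
    [0,0,0,3,100,6,4]
  ]
}}

```text
time_s: 9.82
tcp_pos: [0.587, -0.0345, 0.2621]
tcp_rot: [-180.0, 0.0, 75.3]
ft_force: [0.1, 0.2, -4.1]
grip_width: 0.0086
finger_force: 58.6
```

```bash
python3 - <<'E'
from h import *
import cv2
s=arm.get_state();print(s["tcp_pos"],s["tcp_rot"],s["grip_width"],s["ft_force"])
w=arm.get_image("wrist")[:,:,::-1];t=arm.get_image("side")[:,:,::-1][90:220,230:380]
cv2.imwrite("pics/w5.png",np.hstack([cv2.resize(w[60:360,120:500],(380,300)),cv2.resize(t,(420,364),interpolation=2)[:300]]))
E
```

```text
[ 0.587  -0.0345  0.2621] [-179.9729    0.03     75.3398] 0.008621616364407484 [ 0.1308  0.2001 -4.1128]
```

View pics/w5.png

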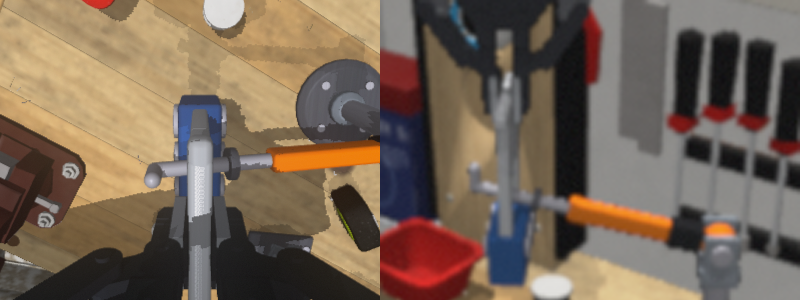

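The plate is at u≈200, between the upturned end (152) and the collar (232), and nothing touches. Now I'll lower it slowly.

>>> {"op": "play_rows", "data": {
  "plan": [
    [0,0,0,0,0,2,4],
    [0,0,0,0,0,5,4],
    [0,0,0,0,0,8,4],
    [0,0,0,0,0,11,4],
    [0,0,0,0,0,14,4],
    [0,0,0,0,0,17,4],
    [0,0,0,0,0,20,4],
    [0,0,0,0,0,23,4],
    [0,0,0,0,0,26,4],
    [0,0,0,0,0,29,4],
    [0,0,0,0,0,32,4],
    [0,0,0,0,0,34,4]
  ]
}}

```text
time_s: 11.42
tcp_pos: [0.5868, -0.0343, 0.2282]
tcp_rot: [-180.0, 0.0, 75.3]
ft_force: [-1.6, 0.1, -2.8]
grip_width: 0.0085
finger_force: 58.8
```

>>> {"op": "play_rows", "data": {
  "plan": [
    [0,0,0,0,0,1,4],
    [0,0,0,0,-1,3,4],
    [0,0,0,0,-1,5,4],
    [0,0,0,0,-1,7,4],
    [0,0,0,0,-2,9,4],
    [0,0,0,0,-2,11,4],
    [0,0,0,0,-2,13,4],
    [0,0,0,0,-3,15,4],
    [0,0,0,0,-3,17,4],
    [0,0,0,0,-3,18,4],
    [0,0,0,0,-3,18,4],
    [0,0,0,0,-3,18,4]
  ]
}}

```text
time_s: 12.92
tcp_pos: [0.5843, -0.0337, 0.2104]
tcp_rot: [180.0, 0.0, 75.3]
ft_force: [0.3, 1.4, -1.9]
grip_width: 0.0086
finger_force: 59.1
```

>>> {"op": "play_rows", "data": {
  "plan": [
    [0,0,0,0,0,1,4],
    [0,0,0,0,0,2,4],
    [0,0,0,0,0,4,4],
    [0,0,0,0,0,6,4],
    [0,0,0,0,0,7,4],
    [0,0,0,0,0,8,4],
    [0,0,0,0,0,8,4],
    [0,0,0,0,0,8,4]
  ]
}}

```text
time_s: 13.92
tcp_pos: [0.5838, -0.0336, 0.2023]
tcp_rot: [-180.0, 0.0, 75.3]
ft_force: [-0.6, 2.2, -0.5]
grip_width: 0.0083
finger_force: 59.3
```

```bash
python3 - <<'E'
from h import *
import cv2
s=arm.get_state();print(s["tcp_pos"],s["tcp_rot"],s["grip_width"],s["ft_force"],s["wrist_torque"])
w=arm.get_image("wrist")[:,:,::-1];t=arm.get_image("side")[:,:,::-1][110:220,230:380]
cv2.imwrite("pics/w6.png",np.hstack([cv2.resize(w[60:360,120:500],(380,300)),cv2.resize(t,(420,308),interpolation=2)[:300]]))
E
```

```text
[ 0.5838 -0.0336  0.2023] [-179.9742    0.0186   75.3441] 0.008336520741874139 [-0.6036  2.1604 -0.5264] [ 0.4963  0.1264 -0.0064]
```

View pics/w6.png

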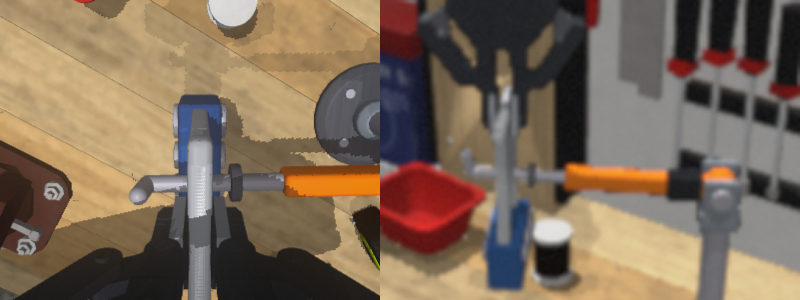

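The arm is nearly level and carries almost everything (−0.5 N left). A 2.2 N sideways force shows the rod is bearing on one side of the roof, so I'll ease the caddy towards tool +x.

>>> {"op": "play_rows", "data": {
  "plan": [
    [0,0,0,0.5,0,0,4],
    [0,0,0,1,0,0,4],
    [0,0,0,1.5,0,0,4],
    [0,0,0,2,0,0,4],
    [0,0,0,2.5,0,0,4],
    [0,0,0,3,0,0,4],
    [0,0,0,3,0,0,4],
    [0,0,0,3,0,0,4]
  ]
}}

```text
time_s: 15.02
tcp_pos: [0.5847, -0.0316, 0.2023]
tcp_rot: [180.0, 0.1, 75.3]
ft_force: [-1.1, -5.0, -0.3]
grip_width: 0.0085
finger_force: 59.3
```

>>> {"op": "play_rows", "data": {
  "plan": [
    [0,0,0,-0.5,0,0,4],
    [0,0,0,-1,0,0,4],
    [0,0,0,-1.5,0,0,4],
    [0,0,0,-2,0,0,4],
    [0,0,0,-2,0,0,4],
    [0,0,0,-2,0,0,4]
  ]
}}

```text
time_s: 15.78
tcp_pos: [0.5846, -0.0321, 0.2024]
tcp_rot: [180.0, -0.1, 75.4]
ft_force: [0.2, -0.8, 0.2]
grip_width: 0.0089
finger_force: 59.3
```

>>> {"op": "play_rows", "data": {
  "plan": [
    [0,0,0,-0.2,0,0,4],
    [0,0,0,-0.2,0,0,4],
    [0,0,0,-0.2,0,0,4],
    [0,0,0,-0.2,0,0,4],
    [0,0,0,-0.2,0,0,11],
    [0,0,0,-0.2,0,0,15],
    [0,0,0,-0.2,0,0,25],
    [0,0,0,-0.2,0,0,40],
    [0,0,0,-0.2,0,0,45],
    [0,0,0,-0.2,0,0,45],
    [0,0,0,-0.2,0,0,45],
    [0,0,0,-0.2,0,0,45]
  ]
}}

```text
time_s: 17.27
tcp_pos: [0.5842, -0.0329, 0.2023]
tcp_rot: [180.0, 0.0, 75.3]
ft_force: [0.1, -0.4, 0.2]
grip_width: 0.0447
finger_force: 0.0
```

```bash
python3 - <<'E'
from h import *
import cv2
s=arm.get_state();print(s["tcp_pos"],s["grip_width"],s["ft_force"])
w=arm.get_image("wrist")[:,:,::-1];t=arm.get_image("side")[:,:,::-1][110:220,230:380]
cv2.imwrite("pics/w7.png",np.hstack([cv2.resize(w[60:360,120:500],(380,300)),cv2.resize(t,(420,308),interpolation=2)[:300]]))
E
```

```text
[ 0.5842 -0.0329  0.2023] 0.04474025804908823 [ 0.0984 -0.4027  0.1802]
```

View pics/w7.png

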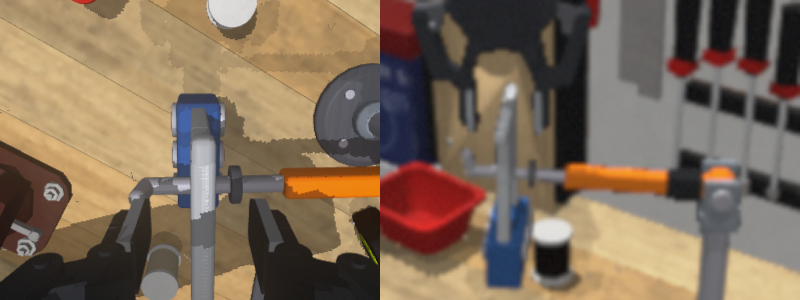

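The caddy hangs freely between the upturned end and the collar, with the fingers clear on both sides and the arm nearly level. I'll retreat straight up.

>>> {"op": "play_rows", "data": {
  "plan": [
    [0,0,0,0,0,-4,45],
    [0,0,0,0,0,-14,45],
    [0,0,0,0,0,-30,45],
    [0,0,0,0,0,-50,45],
    [0,0,0,0,0,-70,45],
    [0,0,0,0,0,-88,45],
    [0,0,0,0,0,-98,45],
    [0,0,0,0,0,-100,45],
    [0,0,0,0,0,-100,45],
    [0,0,0,0,0,-100,45],
    [0,0,0,0,0,-100,45],
    [0,0,0,0,0,-100,45]
  ]
}}

```text
time_s: 18.88
tcp_pos: [0.5841, -0.0328, 0.302]
tcp_rot: [-180.0, 0.0, 75.3]
ft_force: [-0.4, -0.3, 0.2]
grip_width: 0.0448
finger_force: 0.0
```

```bash
python3 - <<'E'
from h import *
a=arm.get_image("side").astype(int);[arm.get_image("top") for _ in range(8)];b=arm.get_image("side").astype(int)
print(arm.get_state()["tcp_pos"],abs(a-b).max(axis=2)[110:220,230:380].max())
print(arm.finish_job())
E
```

```text
[ 0.5842 -0.0329  0.3023] 34
the job is handed in; nothing more can be done
None
```

The caddy is hanging by its eye on the rod between the collar and the upturned end, let go only once the arm bore its whole weight, and the job is handed in at about 19 s; no verdict came back, and my last stillness check (two side pictures differing by up to 34 grey levels) did not settle whether everything was fully at rest.

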